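Kit the repair parts in the nest tray

TASK

Make up the repair kit in the tray: put the finned heat sink, the small cooling fan, the can capacitor and the copper-wound ring core each into the nest made for it (long pocket, square pocket, round pocket, and over the post), the right way up and sitting fully down. The plain aluminium block and the roll of tape do not belong to the kit: leave them where they lie.

Things in the scene. Friction and masses are not known exactly. Their poses are not given: they have to be found in the camera images.
- heatsink: Finned heat sink, bare aluminium, 60 long (x) by 28 wide (y) by 26 mm high, six thin fins standing up and running lengthwise. About 60 g. Origin: centre of its underside; z up. It lies flat on the table at any yaw.
- fan: Small square cooling fan, black frame 40 by 40 by 20 mm high with a grey seven-bladed rotor in a round opening, lying flat. About 35 g. Origin: centre of its underside; x and y square to its sides, z up.
- capacitor: Can capacitor standing upright: black sleeved cylinder of diameter 30 and height 45 mm with a bright aluminium top scored with a cross. About 45 g. Origin: centre of its underside; z along its axis, up.
- coil: Ring core coil: a ring of outer diameter 45, hole diameter 24 and height 18 mm, wound all round with copper wire, lying flat. About 60 g. Origin: centre of its hole at its underside; z up.
- nest_long: Nest for the heat sink: one of four fixed light grey plastic inserts with dark pocket floors, 80 mm square, set two by two (pitch 82 mm, edges parallel, corners drawn at random) in one fixed tray. 12 mm high, with a rectangular pocket 70 (along x) by 40 mm (along y), 8 mm deep, floor 4 mm above the origin. Origin: centre of the underside, 3 mm above the table; z up.
- nest_square: Nest for the fan: 80 mm square, 12 mm high insert in the same tray, with a square pocket 52 by 52 mm (sides along x and y), 8 mm deep, floor 4 mm above the origin. The tray is 174 mm square, its rim 4 mm thick, rim top 15 mm above the table. Origin: centre of the underside, 3 mm above the table; z up.
- nest_round: Nest for the capacitor: 80 mm square, 12 mm high insert in the same tray, with a round pocket of diameter 42 mm, 8 mm deep, floor 4 mm above the origin. Origin: centre of the underside, 3 mm above the table; z up.
- nest_post: Nest for the ring core coil: 80 mm square plate 4 mm thick in the same tray, with an upright dark round post in the middle, diameter 12 mm, rising 14 mm above the plate (its top 18 mm above the origin). Origin: centre of the underside, 3 mm above the table; z up.
- block: Look-alike, not wanted: plain solid aluminium block of the heat sink's size (60 by 28 by 26 mm) with a smooth top and no fins, loose. Origin: centre of its underside; x along its length.
- tape_roll: Look-alike, not wanted: smooth dark roll of tape, a ring of outer diameter 50, hole diameter 32 and height 18 mm, loose, lying flat. Origin: centre of its hole at its underside.
There are look-alikes about, which are no part of the job. What is shaped like the coil but blue, green or pink is not meant.

How it is judged:
By the outcome, as a careful person would: the job done as asked, in the order asked, and still so for the second after the job is handed in, with the robot touching nothing.
It also fails if it takes over 90 s, if anything falls off the work surface, if the arm or the gripper's body presses on something with over 40 N, if the wrist force passes 120 N, or if a joint passes its speed limit or range.

ROBOT

A 7-joint arm with a two-finger parallel gripper is mounted at the origin on the work surface. World frame = base frame: x ahead of the robot, y to its left, z up, the work surface at z = 0. Lengths are in m, angles in rad, forces in N, time in s.
With the tool pointing down it reaches from about 0.35 to 0.9 m from the base axis. Payload 19.9 kg.
Tool frame: the origin (TCP) lies on the centre line of the jaws, within the pads' length; the fingertips stand 8 mm ahead of it and the grasp point (between the pads) lies 11 mm behind it; z points along the fingers, y is the line along which they close (so a half turn about z gives the same grasp; the last joint's range is limited). The gripper opens to 85 mm and grips with 20 to 120 N. Pads are 22 mm wide; open, the fingers measure 114 mm over their backs; the gripper's body (76 mm by 85 mm) begins 54 mm behind the grasp point. The pads swing forward as they close: fully open they stand 13 mm farther back than shut.
Start: joints at [-1.204, 0.417, -0.01, 1.614, 0.005, 1.111, -0.053], TCP at [0.248, 0.574, 0.239] pointing down, gripper open.
Joint ranges: [-2.81, 2.81], [-0.39, 2.02], [-1.27, 1.25], [0.06, 2.57], [-1.19, 4.33], [0.19, 2], [-2.82, 2.82]. Speed limits (rad/s): [1.89, 1.89, 2.39, 2.39, 3.01, 3.01, 3.01].

INTERFACE

Orientations are given as a rotation vector (axis times angle).
In Python, from rig import env gives the robot as it stands. The module is installed in compiled form; this text tells all that it offers.
- The arm moves only by the shell command python3 -m inch 'ROWS' [FORCE]. ROWS is a JSON list of rows, 1 to 12 of them, each of 7 numbers: the opening from 0.0 (shut) to 1.0 (fully open), then dx, dy, dz in m, then a rotation vector rx, ry, rz in rad; each row shifts and turns the commanded pose from where the row before left it, along the tool's axes as they then stand; what a row does not reach is not made up. A row lasts 1/10 s, in which the tool goes at most 0.05 m and 0.15 rad, less where a joint would pass 70% of its speed; a pose out of reach is approached as far as the arm can. The fingers move at their own pace and stop on an object; FORCE is the grip in N (left out, the last holds). Time passes only in rows, so rows that do not move let the fingers close. It prints the time, the measured TCP pose, the force, the opening and the grip force at its end.
- env.get_state(): the state, without advancing time (a new reading comes with each control period).
- env.camera(name): name is "scene" or "top" or "wrist"; returns a dict with "image" (400x640x3 uint8, red, green, blue), "z_map" (400x640 float32, m along the optical axis (not along the pixel's ray), 0 where there is no reading), "fx", "fy", "cx", "cy" (pixels), "camera_from_world" (4x4, takes a point from world to camera coordinates). Camera axes: x right, y down, z forward; pixel columns grow to the right and rows downward; lengths in m; the calibration is good to about 2 mm. A picture is of the moment at which its call begins.
- env.finish_job(): hands the job in; it is judged then, once.
Trained networks look in a picture, given as the dict that the camera call returned (one of the last four; its "shot" number tells which), for a name from the list of things; names that differ only in an ending like _2 or _b are one class to them, and where a whole thing is asked for, a point or a joint stands for the part that bears it (a point fixed in the world has none). Each returns a list of dicts, best first, with "confidence" (0 to 1); they miss things now and then, are a little off and sometimes report something else, mostly with a low value. They report only what shows in the picture. A call takes as long as a camera call. They do not tell look-alikes from the thing itself.
- env.silhouettes(target, picture): "pixels" (400x640 bool, what is visible of it) and "extent" ([left, top, right, bottom] in pixels, round what is visible of it).
- env.pinpoint(target, picture): "location" ([column, row] in pixels: a listed point, or the origin of a listed thing).
The state is a dict: "t": time; "qpos": joint angles; "joint_velocities": joint speeds; "effort": joint torques, N m; "tcp_pos": TCP position; "tool_rot": TCP orientation; "contact_force": force on the tool from outside, world axes, zero at the start; "ft_torque": the same for the moment, N m; "finger_gap": opening from 0.0 (shut) to 1.0 (fully open); "grasp_force": force on a finger pad.
Only numpy, scipy, OpenCV 4.12 (cv2) and the standard library are available. Lean on these libraries where they do the work, as an engineer would, in place of code of your own. Each camera call takes 0.05 s, during which the arm holds its last target. There are 200 camera calls.

## Working session

There is one attempt and no reset: what is moved stays moved. The work goes in short steps, Python scripts to look and compute and a shell command to move; the robot and the scene stay as the last step left them, time stands still between calls to the robot, and variables do not carry over. Pictures are saved under pics/ and viewed, at most 14 in all, crops included, and the job is handed in when it is done.

```bash
mkdir -p pics
cat > h.py <<'E'
import numpy as np, cv2
from rig import env
from scipy.spatial.transform import Rotation as R
def save(p,name,box=None,scale=1):
    im=p["image"][:,:,::-1]
    if box: im=im[box[1]:box[3],box[0]:box[2]]
    if scale!=1: im=cv2.resize(im,None,fx=scale,fy=scale,interpolation=cv2.INTER_CUBIC)
    cv2.imwrite("pics/"+name,im)
def cloud(p):
    z=p["z_map"];v,u=np.mgrid[0:400,0:640]
    P=np.stack([(u-p["cx"])/p["fx"]*z,(v-p["cy"])/p["fy"]*z,z],-1)
    T=np.linalg.inv(p["camera_from_world"]);W=P@T[:3,:3].T+T[:3,3]
    W[z==0]=np.nan
    return W
def ray(p,uv,h):
    T=np.linalg.inv(p["camera_from_world"])
    d=T[:3,:3]@np.array([(uv[0]-p["cx"])/p["fx"],(uv[1]-p["cy"])/p["fy"],1]);o=T[:3,3]
    return o+d*(h-o[2])/d[2]
def proj(p,w):
    c=p["camera_from_world"]@np.append(w,1);return c[0]/c[2]*p["fx"]+p["cx"],c[1]/c[2]*p["fy"]+p["cy"]
E
python3 - <<'E'
from h import *
np.set_printoptions(precision=3,suppress=True)
s=env.get_state();print(s["tcp_pos"],s["tool_rot"],R.from_rotvec(s["tool_rot"]).as_matrix(),s["finger_gap"])
for n in("top","scene","wrist"):
    p=env.camera(n);save(p,n+"0.png");print(n,np.linalg.inv(p["camera_from_world"])[:3],p["fx"])
    if n!="wrist":
        W=cloud(p)
        for t in "heatsink fan capacitor coil block tape_roll nest_long nest_square nest_round nest_post".split():
            for d in env.silhouettes(t,p):
                m=d["pixels"];w=W[m];w=w[~np.isnan(w[:,0])]
                if len(w)<5: continue
                h=np.percentile(w[:,2],95);tp=w[w[:,2]>h-.005]
                r=cv2.minAreaRect((tp[:,:2]*1000).astype(np.float32))
                print(t,round(d["confidence"],2),d["extent"],"h",round(h,3),"mean",tp.mean(0),"rect",np.round(r[0]),np.round(r[1]),round(r[2],1))
            for d in env.pinpoint(t,p)[:3]: print("   pin",d["location"],round(d["confidence"],2))
E
```

```text
[0.248 0.573 0.239] [-0.636 -3.076  0.002] [[-0.918  0.397 -0.   ]
 [ 0.397  0.918 -0.001]
 [-0.    -0.001 -1.   ]] 1.0002393570327661
top [[ 0.021 -0.983  0.185  0.382]
 [-1.    -0.021  0.001 -0.037]
 [ 0.002 -0.185 -0.983  1.023]] 370.31611798972784
heatsink 0.82 [301.8, 151.8, 324.7, 168.5] h 0.029 mean [ 0.687 -0.036  0.027] rect [687. -38.] [59. 29.] 68.3
heatsink 0.47 [354.3, 240.9, 372.0, 260.1] h 0.023 mean [ 0.443 -0.173  0.02 ] rect [ 444. -172.] [40. 40.] 38.0
   pin [314.8, 163.6] 0.63
fan 0.57 [354.4, 237.7, 371.2, 258.6] h 0.023 mean [ 0.442 -0.174  0.02 ] rect [ 443. -172.] [39. 40.] 37.4
   pin [360.5, 246.7] 0.74
capacitor 0.68 [312.3, 201.1, 324.0, 212.0] h 0.048 mean [ 0.557 -0.05   0.046] rect [557. -51.] [28. 25.] 65.9
   pin [317.4, 207.0] 0.46
coil 0.69 [433.9, 186.2, 450.2, 203.1] h 0.021 mean [ 0.603 -0.394  0.019] rect [ 603. -395.] [42. 41.] 41.7
coil 0.68 [368.2, 182.5, 382.3, 197.3] h 0.021 mean [ 0.602 -0.206  0.019] rect [ 602. -206.] [41. 44.] 42.0
coil 0.61 [406.5, 198.6, 424.1, 213.7] h 0.022 mean [ 0.559 -0.311  0.02 ] rect [ 560. -312.] [42. 42.] 2
[... 2766 characters left out ...]
352.3, 167.8, 388.7, 188.2] h 0.017 mean [0.486 0.223 0.015] rect [484. 224.] [83. 87.] 88.4
   pin [367.1, 180.1] 0.97
nest_square 0.68 [389.0, 167.6, 429.6, 190.7] h 0.017 mean [0.574 0.301 0.015] rect [572. 303.] [87. 81.] 86.9
   pin [408.4, 180.0] 0.8
nest_round 0.9 [375.3, 157.8, 409.7, 178.4] h 0.017 mean [0.491 0.303 0.015] rect [491. 305.] [83. 86.] 82.5
   pin [392.4, 168.3] 0.67
   pin [304.1, 264.0] 0.52
nest_post 0.87 [375.3, 182.5, 408.4, 197.2] h 0.012 mean [0.566 0.219 0.01 ] rect [565. 222.] [69. 71.] 84.4
   pin [389.4, 190.6] 0.59
   pin [371.8, 177.7] 0.39
wrist [[ 0.397  0.887  0.237  0.187]
 [ 0.918 -0.384 -0.102  0.6  ]
 [ 0.     0.258 -0.966  0.374]] 315.5948498405689
```

Run:
```python
from h import *
p=env.camera("top");save(p,"topcrop.png",(160,130,480,280),2.5)
p=env.camera("scene");save(p,"scenecrop.png",(150,150,450,310),2.6)
```

```text
(no output)
```

View pics/topcrop.png

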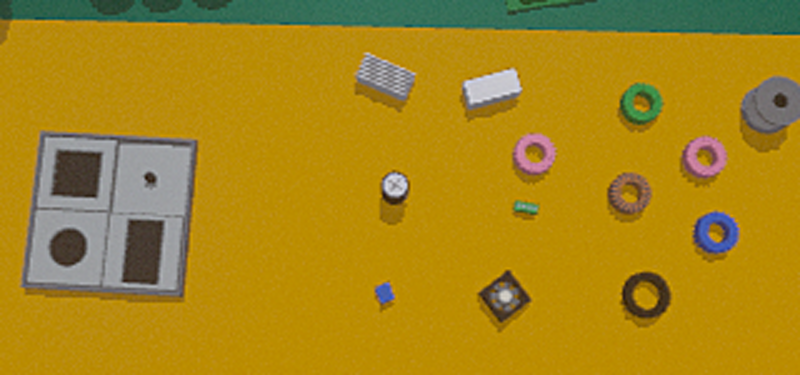

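View pics/scenecrop.png

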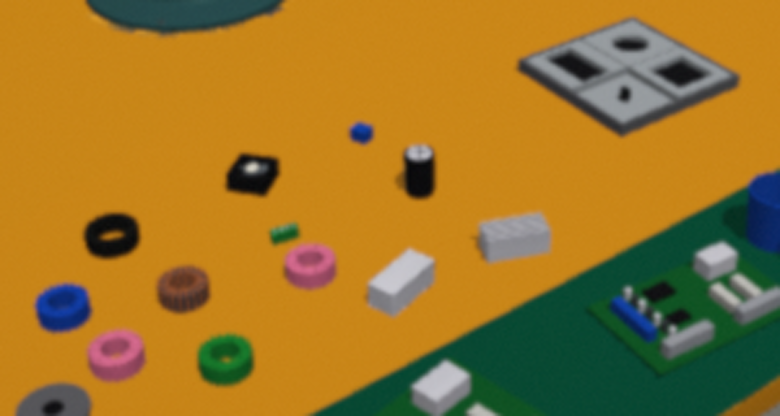

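Candidates (top-image pixels):
- **Heat sink:** the finned thing at (314,161). The block at (357,166) is smooth, so not it.
- **Coil:** the copper-wound ring at (412,207). Not pink (374,192) or (442,193), green (416,171), blue (446,223), or the dark tape roll at (418,248).
- **Capacitor:** (317,206).
- **Fan:** (361,248).

The tray nests, seen in the top picture, are square upper left (191,199), post upper right (220,201), round lower left (187,228) and long lower right (217,230). I choose the finned and copper-wound ones and will check the heat sink with a crop from the hover before descending.

```bash
cat >> h.py <<'E'
def plan(x,y,z,th,n,pose=None):
    """identical rows (n of them) taking the tool to x,y,z with tool y at world angle th (deg)"""
    s=env.get_state();p=s["tcp_pos"];M=R.from_rotvec(s["tool_rot"]).as_matrix()
    t0=np.arctan2(M[1,1],M[0,1]);rz=-((np.radians(th)-t0+np.pi)%(2*np.pi)-np.pi)
    B=lambda t:np.array([[-np.sin(t),np.cos(t)],[np.cos(t),np.sin(t)]])
    A=[B(t0-k*rz/n) for k in range(n)]
    d=np.linalg.solve(sum(A),np.array([x,y])-p[:2])
    q=np.array(p[:2])+np.cumsum([a@d for a in A],0);r=np.hypot(*q.T)
    print("t",round(s["t"],2),"tcp",np.round(p,4),"th",round(np.degrees(t0),1),"tilt",np.round(M[:2,2],3),"row x%d:"%n,np.round([*d,(p[2]-z)/n,rz/n],4),"step",round(np.hypot(*d),3),"r",r.min().round(2),r.max().round(2), "q7",np.round(s["qpos"][6],2))
E
python3 -c "
from h import *
for n in (14,17,20): plan(.688,-.037,.15,-21.7,n)"
```

```text
t 2.25 tcp [0.2479 0.5737 0.2392] th 66.6 tilt [-0. -0.] row x14: [-0.0585  0.0105  0.0064  0.1101] step 0.059 r 0.64 0.7 q7 -0.05
t 2.25 tcp [0.2479 0.5737 0.2392] th 66.6 tilt [-0. -0.] row x17: [-0.0481  0.0091  0.0052  0.0907] step 0.049 r 0.64 0.7 q7 -0.05
t 2.25 tcp [0.2479 0.5737 0.2392] th 66.6 tilt [-0. -0.] row x20: [-0.0409  0.008   0.0045  0.0771] step 0.042 r 0.63 0.7 q7 -0.05
```

```bash
r='[1,-0.041,0.008,0.0045,0,0,0.077]'; true
python3 -m inch '[[1,-0.041,0.008,0.0045,0,0,0.077],[1,-0.041,0.008,0.0045,0,0,0.077],[1,-0.041,0.008,0.0045,0,0,0.077],[1,-0.041,0.008,0.0045,0,0,0.077],[1,-0.041,0.008,0.0045,0,0,0.077],[1,-0.041,0.008,0.0045,0,0,0.077],[1,-0.041,0.008,0.0045,0,0,0.077],[1,-0.041,0.008,0.0045,0,0,0.077],[1,-0.041,0.008,0.0045,0,0,0.077],[1,-0.041,0.008,0.0045,0,0,0.077]]' 50
python3 -m inch '[[1,-0.041,0.008,0.0045,0,0,0.077],[1,-0.041,0.008,0.0045,0,0,0.077],[1,-0.041,0.008,0.0045,0,0,0.077],[1,-0.041,0.008,0.0045,0,0,0.077],[1,-0.041,0.008,0.0045,0,0,0.077],[1,-0.041,0.008,0.0045,0,0,0.077],[1,-0.041,0.008,0.0045,0,0,0.077],[1,-0.041,0.008,0.0045,0,0,0.077],[1,-0.041,0.008,0.0045,0,0,0.077],[1,-0.041,0.008,0.0045,0,0,0.077],[1,0,0,0,0,0,0]]' 50
python3 - <<'E'
from h import *
plan(.688,-.037,.15,-21.7,1)
p=env.camera("wrist");save(p,"w1.png");W=cloud(p)
d=env.silhouettes("heatsink",p)
for d in d:
    w=W[d["pixels"]];w=w[w[:,2]>.018];r=cv2.minAreaRect((w[:,:2]*1000).astype(np.float32));print(d["confidence"],d["extent"],np.percentile(w[:,2],95),r)
E
```

```text
t: 3.25
tcp_pos: [0.5939, 0.3555, 0.194]
tool_rot: [1.749, 2.61, 0.0]
contact_force: [0.4, 1.5, -0.1]
finger_gap: 0.997
grasp_force: 0.0
t: 4.35
tcp_pos: [0.6882, -0.0468, 0.149]
tool_rot: [2.606, 1.751, -0.004]
contact_force: [0.2, -0.2, 0.4]
finger_gap: 1.001
grasp_force: 0.0
t 4.35 tcp [ 0.6882 -0.0468  0.149 ] th -22.2 tilt [-0.001 -0.003] row x1: [ 0.009  -0.0039 -0.001  -0.0087] step 0.01 r 0.69 0.69 q7 -0.14
0.68 [296.9, 145.3, 331.2, 218.8] 0.0266994277192877 ((684.2666625976562, -34.77102279663086), (59.19306945800781, 27.853601455688477), 67.0361099243164)
```

View pics/w1.png

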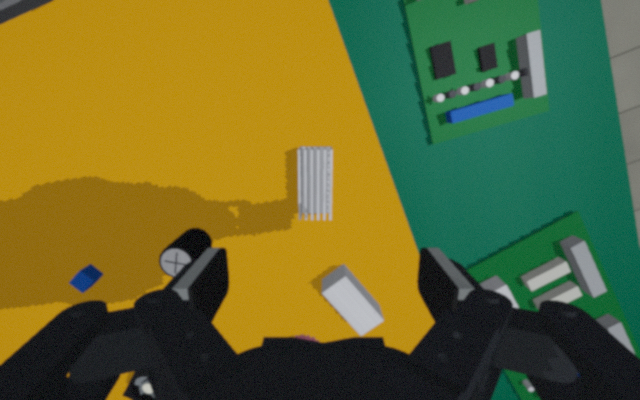

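The wrist crop shows the six-finned heat sink at (315,183) between the jaws' line; the smooth block is separate at (352,300). Choice confirmed.

```bash
python3 -c "
from h import *
plan(.6865,-.0365,.018,-22,4)"
python3 -m inch '[[1,0.0025,-0.001,0.033,0,0,0],[1,0.0025,-0.001,0.033,0,0,0],[1,0.0025,-0.001,0.033,0,0,0],[1,0.0025,-0.001,0.032,0,0,0],[1,0,0,0,0,0,0],[0,0,0,0,0,0,0],[0,0,0,0,0,0,0],[0,0,0,0,0,0,0],[0,0,0,0,0,0,0],[0,0,0,0,0,0,0],[0,0,0,0,0,0,0]]' 50
python3 -c "
from h import *
plan(.484,.222,.12,88,20)"
```

```text
t 4.45 tcp [ 0.6893 -0.0402  0.1492] th -21.7 tilt [-0. -0.] row x4: [ 0.0006 -0.001   0.0328  0.0014] step 0.001 r 0.69 0.69 q7 -0.14
t: 5.55
tcp_pos: [0.6901, -0.0286, 0.0198]
tool_rot: [2.598, 1.765, 0.003]
contact_force: [-2.2, 1.1, 10.0]
finger_gap: 0.311
grasp_force: 49.6
t 5.55 tcp [ 0.6901 -0.0286  0.0198] th -21.6 tilt [0.002 0.   ] row x20: [ 0.0187 -0.003  -0.005  -0.0956] step 0.019 r 0.53 0.7 q7 -0.1
```

```bash
python3 -m inch '[[0,0,0,-0.034,0,0,0],[0,0,0,-0.034,0,0,0],[0,0,0,-0.034,0,0,0],[0,0,0,0,0,0,0]]' 50
python3 - <<'E'
from h import *
p=env.camera("top");W=cloud(p)
for d in env.silhouettes("heatsink",p):
    print(d["confidence"],d["extent"])
p=env.camera("scene");W=cloud(p)
for d in env.silhouettes("heatsink",p):
    w=W[d["pixels"]];w=w[~np.isnan(w[:,0])];print(d["confidence"],d["extent"],w.mean(0))
p=env.camera("wrist");W=cloud(p);save(p,"w2.png")
d=env.silhouettes("heatsink",p)
for d in d:
    w=W[d["pixels"]];w=w[~np.isnan(w[:,0])];h=np.percentile(w[:,2],90);w=w[w[:,2]>h-.006];r=cv2.minAreaRect((w[:,:2]*1000).astype(np.float32));print(d["confidence"],d["extent"],h,r)
plan(.476,.222,.12,88,16)
E
```

```text
t: 5.95
tcp_pos: [0.6917, -0.0289, 0.1258]
tool_rot: [2.595, 1.763, 0.01]
contact_force: [-0.1, 0.8, -0.6]
finger_gap: 0.314
grasp_force: 49.9
0.84 [336.2, 196.4, 361.0, 216.7] [ 0.69061245 -0.05033513  0.11730636]
0.57 [236.9, 212.5, 256.9, 225.0] [ 0.44878942 -0.17416502  0.01346275]
0.25 [290.7, 247.4, 316.6, 270.7] [ 0.68020781 -0.1602838   0.01980173]
0.88 [292.8, 205.3, 356.7, 341.5] 0.12571092416240318 ((684.5843505859375, -35.32080841064453), (60.3778076171875, 28.01312828063965), 67.84857177734375)
t 6.25 tcp [ 0.6888 -0.0285  0.1192] th -21.6 tilt [-0.002 -0.   ] row x16: [ 0.0236 -0.0044 -0.     -0.1196] step 0.024 r 0.53 0.7 q7 -0.14
```

View pics/w2.png

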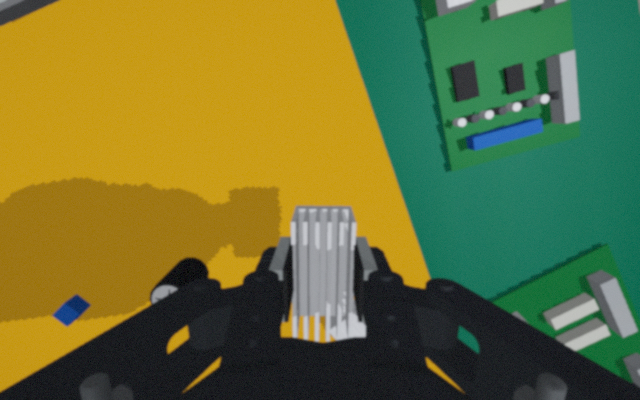

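The heat sink is held straight, upright, at (324,270), about 8 mm off-centre along its length; I'll compensate.

```bash
python3 -m inch '[[0,0.0236,-0.0044,0,0,0,-0.12],[0,0.0236,-0.0044,0,0,0,-0.12],[0,0.0236,-0.0044,0,0,0,-0.12],[0,0.0236,-0.0044,0,0,0,-0.12],[0,0.0236,-0.0044,0,0,0,-0.12],[0,0.0236,-0.0044,0,0,0,-0.12],[0,0.0236,-0.0044,0,0,0,-0.12],[0,0.0236,-0.0044,0,0,0,-0.12]]'
python3 -m inch '[[0,0.0236,-0.0044,0,0,0,-0.12],[0,0.0236,-0.0044,0,0,0,-0.12],[0,0.0236,-0.0044,0,0,0,-0.12],[0,0.0236,-0.0044,0,0,0,-0.12],[0,0.0236,-0.0044,0,0,0,-0.12],[0,0.0236,-0.0044,0,0,0,-0.12],[0,0.0236,-0.0044,0,0,0,-0.12],[0,0.0236,-0.0044,0,0,0,-0.12],[0,0,0,0,0,0,0],[0,0,0,0,0,0,0]]'
python3 - <<'E'
from h import *
p=env.camera("wrist");W=cloud(p);save(p,"w3.png")
for t in ("heatsink","nest_long","nest_square","nest_round","nest_post"):
  for d in env.silhouettes(t,p)[:2]:
    w=W[d["pixels"]];w=w[~np.isnan(w[:,0])];h=np.percentile(w[:,2],90);w=w[w[:,2]>h-.006];r=cv2.minAreaRect((w[:,:2]*1000).astype(np.float32));print(t,d["confidence"],d["extent"],h,r)
plan(.476,.222,.12,88,1)
E
```

```text
t: 7.05
tcp_pos: [0.647, 0.1525, 0.1194]
tool_rot: [-1.482, -2.769, 0.001]
contact_force: [-0.0, -0.4, -0.5]
finger_gap: 0.313
grasp_force: 49.9
t: 8.05
tcp_pos: [0.4762, 0.2206, 0.1201]
tool_rot: [-0.045, -3.141, 0.0]
contact_force: [-0.5, -0.3, -1.1]
finger_gap: 0.318
grasp_force: 49.9
heatsink 0.73 [291.3, 203.8, 356.0, 346.6] 0.126349037361835 ((483.6460266113281, 220.40347290039062), (28.106189727783203, 61.22574234008789), 87.62052154541016)
nest_long 0.83 [274.2, 158.0, 377.7, 251.3] 0.015360292849311813 ((476.0932922363281, 225.1106414794922), (80.16494750976562, 70.32050323486328), 88.0291519165039)
nest_square 0.71 [385.4, 254.6, 476.2, 343.3] 0.015471905742693165 ((526.4297485351562, 306.5287170410156), (173.83892822265625, 56.644561767578125), 41.52937316894531)
nest_round 0.92 [378.2, 160.0, 488.9, 258.9] 0.015432525357316507 ((484.11572265625, 306.6474609375), (84.99817657470703, 80.7042236328125), 88.0573501586914)
nest_post 0.91 [281.9, 304.5, 363.9, 335.8] 0.007535766037904929 ((542.97119140625, 219.6596221923828), (75.57605743408203, 121.16313934326172), 87.51065063476562)
t 8.35 tcp [0.4766 0.2207 0.1201] th 88.4 tilt [-0. -0.] row x1: [0.0006 0.0013 0.0001 0.0063] step 0.001 r 0.53 0.53 q7 1.03
```

View pics/w3.png

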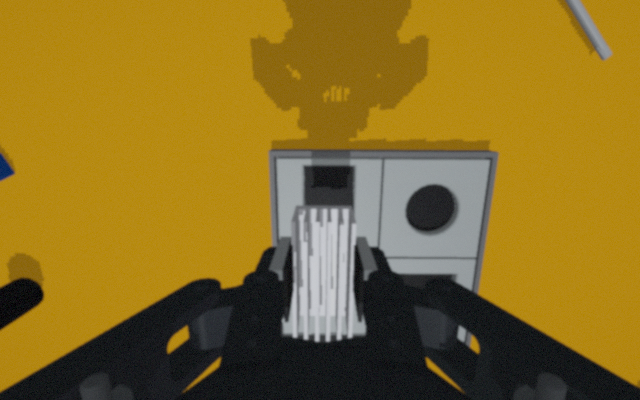

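The picture shows the long pocket's far edge at (304–353,167), the round pocket at (432,208), and the heat sink centred at (324,270) and aligned with it.

Run:
```python
from h import *
p=env.camera("wrist");g=cv2.cvtColor(p["image"],cv2.COLOR_RGB2GRAY).astype(int)
for r in (172,180,190): print(r,g[r,296:362].tolist())
for uv in ((304,167),(353,167),(329,167),(432,184),(406,208),(458,208),(274,152),(496,153)): print(uv,ray(p,uv,.015).round(4))
```

```text
172 [163, 163, 163, 165, 162, 157, 141, 117, 85, 59, 49, 45, 46, 48, 47, 42, 41, 30, 30, 23, 26, 27, 21, 25, 28, 21, 29, 26, 20, 27, 28, 20, 23, 28, 16, 31, 21, 21, 29, 19, 23, 30, 25, 25, 27, 21, 22, 27, 29, 29, 21, 19, 24, 26, 36, 49, 55, 80, 105, 127, 148, 158, 164, 164, 162, 162]
180 [167, 166, 167, 166, 161, 155, 140, 116, 87, 55, 51, 49, 49, 47, 46, 44, 44, 35, 28, 25, 25, 29, 27, 21, 17, 25, 23, 25, 22, 23, 26, 24, 26, 27, 27, 25, 31, 22, 26, 22, 30, 24, 29, 35, 23, 20, 22, 23, 29, 22, 28, 40, 44, 46, 48, 50, 63, 90, 108, 134, 150, 159, 164, 162, 162, 162]
190 [166, 166, 167, 166, 165, 158, 142, 119, 85, 60, 54, 49, 52, 46, 51, 49, 48, 49, 48, 49, 50, 49, 53, 51, 45, 49, 46, 48, 48, 50, 43, 48, 46, 47, 47, 43, 46, 42, 50, 44, 46, 45, 44, 47, 45, 48, 48, 46, 50, 47, 49, 45, 49, 46, 49, 51, 65, 92, 117, 140, 154, 163, 164, 164, 164, 165]
(304, 167) [0.4473 0.2074 0.015 ]
(353, 167) [0.4484 0.2448 0.015 ]
(329, 167) [0.4478 0.2265 0.015 ]
(432, 184) [0.4634 0.3059 0.015 ]
(406, 208) [0.4822 0.2865 0.015 ]
(458, 208) [0.4834 0.3276 0.015 ]
(274, 152) [0.4353 0.1853 0.015 ]
(496, 153) [0.4409 0.3527 0.015 ]
```

```bash
python3 -m inch '[[0,0,0.003,0.03,0,0,0],[0,0,0,0.03,0,0,0],[0,0,0,0.023,0,0,0],[0,0,0,0,0,0,0],[0,0,0,0.01,0,0,0],[0,0,0,0,0,0,0]]'
python3 -c "
from h import *
plan(.476,.225,.027,88,1)"
```

```text
t: 9.0
tcp_pos: [0.4766, 0.2239, 0.0274]
tool_rot: [0.044, 3.141, 0.0]
contact_force: [-0.0, -0.0, -0.5]
finger_gap: 0.313
grasp_force: 49.8
t 9.0 tcp [0.4766 0.2239 0.0274] th 88.4 tilt [0. 0.] row x1: [0.0007 0.0011 0.0004 0.007 ] step 0.001 r 0.53 0.53 q7 1.01
```

```bash
python3 -m inch '[[0.6,0,0,0,0,0,0],[0.6,0,0,0,0,0,0],[0.6,0,0,0,0,0,0],[0.6,0,0,-0.02,0,0,0],[0.6,0,0,-0.04,0,0,0],[0.7,0,0,-0.04,0,0,0],[1,0,0,0,0,0,0],[1,0,0,0,0,0,0]]'
python3 - <<'E'
from h import *
p=env.camera("wrist");save(p,"w4.png",(220,130,540,380),2)
W=cloud(p)
for d in env.silhouettes("heatsink",p)[:1]:
    w=W[d["pixels"]];w=w[~np.isnan(w[:,0])];h=np.percentile(w[:,2],90);w=w[w[:,2]>h-.006];r=cv2.minAreaRect((w[:,:2]*1000).astype(np.float32));print(d["confidence"],d["extent"],h,r)
for n in (11,14): plan(.444,-.172,.12,38,n)
E
```

```text
t: 9.8
tcp_pos: [0.4768, 0.2239, 0.1284]
tool_rot: [0.044, 3.139, 0.001]
contact_force: [-0.3, -0.2, -0.6]
finger_gap: 0.991
grasp_force: 0.0
0.61 [303.3, 170.7, 342.6, 252.1] 0.033076388831853584 ((483.034423828125, 223.62347412109375), (27.853086471557617, 58.89542770385742), 87.5841293334961)
t 9.9 tcp [0.476  0.2235 0.1268] th 88.4 tilt [-0.001 -0.   ] row x11: [-0.0127 -0.035   0.0006  0.08  ] step 0.037 r 0.48 0.52 q7 1.02
t 9.9 tcp [0.476  0.2235 0.1268] th 88.4 tilt [-0.001 -0.   ] row x14: [-0.0102 -0.0274  0.0005  0.0628] step 0.029 r 0.48 0.52 q7 1.02
```

View pics/w4.png

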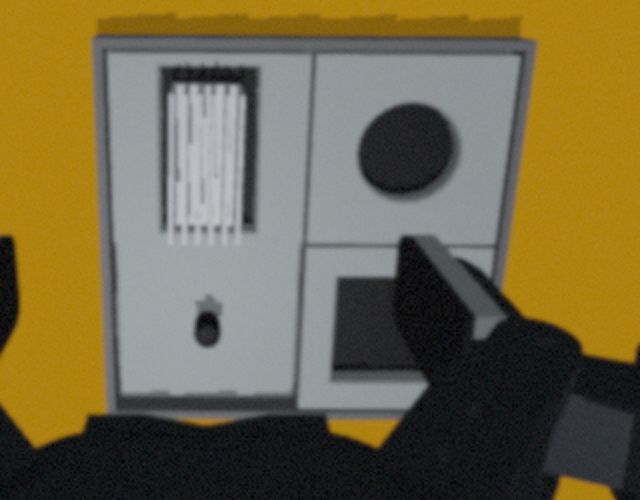

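Heat sink is down in the long pocket (crop (205,160), top at 33 mm as expected); round pocket, square pocket and post are visible. Next the fan.

```bash
python3 -m inch '[[1,-0.0127,-0.035,0,0,0,0.08],[1,-0.0127,-0.035,0,0,0,0.08],[1,-0.0127,-0.035,0,0,0,0.08],[1,-0.0127,-0.035,0,0,0,0.08],[1,-0.0127,-0.035,0,0,0,0.08],[1,-0.0127,-0.035,0,0,0,0.08],[1,-0.0127,-0.035,0,0,0,0.08],[1,-0.0127,-0.035,0,0,0,0.08],[1,-0.0127,-0.035,0,0,0,0.08],[1,-0.0127,-0.035,0,0,0,0.08],[1,-0.0127,-0.035,0,0,0,0.08],[1,0,0,0,0,0,0]]'
python3 -m inch '[[1,0,0,0,0,0,0],[1,0,0,0,0,0,0]]'
python3 - <<'E'
from h import *
p=env.camera("wrist");save(p,"w5.png")
W=cloud(p)
for d in env.silhouettes("fan",p)[:2]:
    w=W[d["pixels"]];w=w[~np.isnan(w[:,0])];h=np.percentile(w[:,2],90);w=w[w[:,2]>h-.006];r=cv2.minAreaRect((w[:,:2]*1000).astype(np.float32));print(d["confidence"],d["extent"],h,r)
plan(.444,-.172,.014,38,4)
E
```

```text
t: 11.1
tcp_pos: [0.442, -0.1755, 0.1265]
tool_rot: [-1.389, -2.816, 0.003]
contact_force: [0.3, 1.4, -0.3]
finger_gap: 1.003
grasp_force: 0.0
t: 11.3
tcp_pos: [0.4449, -0.1707, 0.1268]
tool_rot: [-1.375, -2.824, 0.0]
contact_force: [1.0, 0.3, -1.1]
finger_gap: 1.003
grasp_force: 0.0
0.76 [295.6, 169.2, 345.1, 221.0] 0.02016801388198764 ((440.4284973144531, -169.88758850097656), (39.99411392211914, 39.893035888671875), 37.792266845703125)
t 11.4 tcp [ 0.4451 -0.1706  0.127 ] th 38.1 tilt [-0.001  0.   ] row x4: [-0.0001 -0.0004  0.0283  0.0005] step 0.0 r 0.48 0.48 q7 1.08
```

View pics/w5.png

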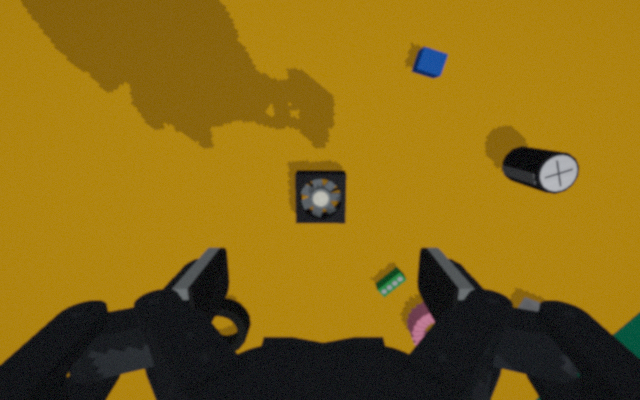

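Fan at (320,197), rotor up, squared with the jaws and clear of everything.

```bash
python3 -m inch '[[1,0.002,-0.002,0.03,0,0,0],[1,0,0,0.03,0,0,0],[1,0,0,0.03,0,0,0],[1,0,0,0.023,0,0,0],[1,0,0,0,0,0,0],[0,0,0,0,0,0,0],[0,0,0,0,0,0,0],[0,0,0,0,0,0,0],[0,0,0,0,0,0,0]]' 40
python3 -m inch '[[0,0,0,0,0,0,0],[0,0,0,-0.03,0,0,0],[0,0,0,-0.04,0,0,0],[0,0,0,-0.04,0,0,0],[0,0,0,0,0,0,0],[0,0,0,0,0,0,0]]'
python3 - <<'E'
from h import *
s=env.get_state()
p=env.camera("wrist");W=cloud(p);save(p,"w6.png")
for d in env.silhouettes("fan",p)[:2]:
    w=W[d["pixels"]];w=w[~np.isnan(w[:,0])];h=np.percentile(w[:,2],90);w=w[w[:,2]>h-.006];r=cv2.minAreaRect((w[:,:2]*1000).astype(np.float32));print(d["confidence"],d["extent"],h,r)
for n in (12,15): plan(.570,.3025,.125,88,n)
E
```

```text
t: 12.3
tcp_pos: [0.4428, -0.1713, 0.0157]
tool_rot: [1.376, 2.822, 0.001]
contact_force: [-3.3, 1.9, 19.7]
finger_gap: 0.461
grasp_force: 37.8
t: 12.9
tcp_pos: [0.4425, -0.1712, 0.1256]
tool_rot: [1.376, 2.821, 0.001]
contact_force: [-1.2, -0.5, -0.9]
finger_gap: 0.459
grasp_force: 40.4
0.68 [277.4, 206.7, 369.4, 301.0] 0.1297054762710169 ((440.5249938964844, -169.99755859375), (40.17132568359375, 41.036930084228516), 37.68635559082031)
t 13.0 tcp [ 0.4416 -0.171   0.1239] th 38.0 tilt [-0.001  0.   ] row x12: [ 0.0101  0.041  -0.0001 -0.0727] step 0.042 r 0.49 0.65 q7 1.09
t 13.0 tcp [ 0.4416 -0.171   0.1239] th 38.0 tilt [-0.001  0.   ] row x15: [ 0.0079  0.0328 -0.0001 -0.0582] step 0.034 r 0.48 0.65 q7 1.09
```

```bash
python3 -m inch '[[0,0.010,0.041,0,0,0,-0.0727],[0,0.010,0.041,0,0,0,-0.0727],[0,0.010,0.041,0,0,0,-0.0727],[0,0.010,0.041,0,0,0,-0.0727],[0,0.010,0.041,0,0,0,-0.0727],[0,0.010,0.041,0,0,0,-0.0727],[0,0.010,0.041,0,0,0,-0.0727],[0,0.010,0.041,0,0,0,-0.0727],[0,0.010,0.041,0,0,0,-0.0727],[0,0.010,0.041,0,0,0,-0.0727],[0,0.010,0.041,0,0,0,-0.0727],[0,0.010,0.041,0,0,0,-0.0727]]'
python3 -m inch '[[0,0,0,0,0,0,0],[0,0,0,0,0,0,0],[0,0,0,0,0,0,0]]'
python3 - <<'E'
from h import *
p=env.camera("wrist");W=cloud(p);save(p,"w7.png")
for d in env.silhouettes("fan",p)[:1]:
    w=W[d["pixels"]];w=w[~np.isnan(w[:,0])];h=np.percentile(w[:,2],90);w=w[w[:,2]>h-.006];r=cv2.minAreaRect((w[:,:2]*1000).astype(np.float32));print(d["confidence"],d["extent"],h,r)
plan(.5695,.3035,.026,88,1)
E
```

```text
t: 14.2
tcp_pos: [0.5716, 0.3031, 0.1227]
tool_rot: [-0.051, -3.139, 0.002]
contact_force: [0.9, -0.7, -0.2]
finger_gap: 0.457
grasp_force: 40.4
t: 14.5
tcp_pos: [0.5722, 0.3005, 0.1233]
tool_rot: [-0.058, -3.14, 0.002]
contact_force: [-0.2, 0.2, 0.1]
finger_gap: 0.461
grasp_force: 40.4
t 14.6 tcp [0.5725 0.3004 0.1238] th 87.9 tilt [-0.    -0.001] row x1: [ 0.0031  0.003   0.0978 -0.0024] step 0.004 r 0.65 0.65 q7 0.99
```

View pics/w7.png

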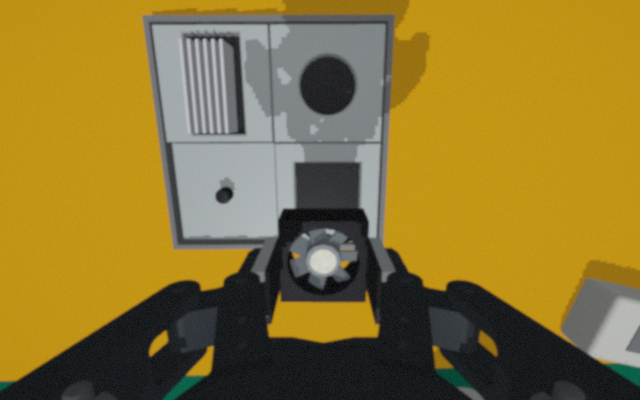

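The fan is held rotor up at (322,255); the square pocket's far edge runs at (296–360,163), the round pocket is centred at (328,85) and the post at (225,195).

Run:
```python
from h import *
p=env.camera("wrist");g=cv2.cvtColor(p["image"],cv2.COLOR_RGB2GRAY).astype(int)
print(g[178,286:370].tolist());print(g[150:175,315].tolist());print(g[150:175,345].tolist())
for uv in ((295.5,163),(360.5,163)): print(uv,ray(p,uv,.015).round(4))
a=[ray(p,uv,.015) for uv in((300,86),(356,86),(328,56.5),(328,114))];print(np.round(a,4))
print(ray(p,(222,189.),.021).round(4),ray(p,(225,196.),.021).round(4))
# held fan outline at its top
z=p["z_map"];W=cloud(p);m=(W[...,2]>.12)&(W[...,2]<.135)
m[:205]=0;m[300:]=0
w=W[m];print(len(w),np.nanmin(w,0),np.nanmax(w,0))
for uv in((279,209),(367,209),(279,232),(367,232)): print(uv,ray(p,uv,.1285).round(4))
```

```text
[178, 177, 178, 178, 177, 176, 171, 157, 132, 111, 85, 59, 55, 54, 53, 51, 55, 54, 53, 57, 57, 55, 53, 53, 51, 52, 54, 55, 55, 50, 52, 51, 53, 52, 53, 52, 53, 53, 53, 54, 52, 56, 57, 51, 54, 53, 53, 58, 55, 52, 50, 54, 48, 51, 49, 53, 55, 46, 49, 54, 52, 52, 56, 49, 53, 53, 51, 54, 44, 51, 55, 57, 71, 101, 126, 145, 162, 172, 173, 175, 174, 175, 173, 174]
[130, 129, 128, 128, 132, 130, 128, 128, 128, 125, 116, 96, 75, 58, 58, 49, 55, 53, 47, 51, 55, 51, 49, 51, 52]
[128, 129, 128, 130, 128, 130, 130, 131, 129, 125, 113, 93, 67, 54, 46, 49, 47, 45, 51, 51, 50, 50, 50, 48, 46]
(295.5, 163) [0.5402 0.2806 0.015 ]
(360.5, 163) [0.5421 0.3308 0.015 ]
[[0.4843 0.2873 0.015 ]
 [0.4858 0.328  0.015 ]
 [0.4653 0.3083 0.015 ]
 [0.5047 0.307  0.015 ]]
[0.5573 0.2234 0.021 ] [0.563  0.2251 0.021 ]
6914 [0.54907006 0.26729843 0.12000029] [0.58981634 0.33413766 0.13498887]
(279, 209) [0.5439 0.2829 0.1285]
(367, 209) [0.5453 0.3206 0.1285]
(279, 232) [0.5544 0.2822 0.1285]
(367, 232) [0.5558 0.3206 0.1285]
```

```bash
python3 -m inch '[[0,0.0035,0.0033,0.03,0,0,0],[0,0,0,0.03,0,0,0],[0,0,0,0.025,0,0,0],[0,0,0,0,0,0,0],[0,0,0,0.013,0,0,0],[0,0,0,0,0,0,0],[0,0,0,0,0,0,0]]'
python3 -c "
from h import *
plan(.569,.3037,.026,88,1)"
```

```text
t: 15.35
tcp_pos: [0.5693, 0.3053, 0.0271]
tool_rot: [0.056, 3.14, 0.001]
contact_force: [-0.1, -0.4, 0.2]
finger_gap: 0.456
grasp_force: 40.5
t 15.35 tcp [0.5693 0.3053 0.0271] th 88.0 tilt [0.001 0.   ] row x1: [ 0.0002 -0.0016  0.0011 -0.0007] step 0.002 r 0.64 0.64 q7 0.98
```

```bash
python3 -m inch '[[0.6,0,0,0,0,0,0],[0.6,0,0,0,0,0,0],[0.6,0,0,0,0,0,0],[0.6,0,0,-0.02,0,0,0],[0.6,0,0,-0.04,0,0,0],[0.7,0,0,-0.04,0,0,0],[1,0,0,0,0,0,0],[1,0,0,0,0,0,0]]'
python3 - <<'E'
from h import *
p=env.camera("wrist");save(p,"w8.png",(140,20,460,270),2)
W=cloud(p)
for d in env.silhouettes("fan",p)[:1]:
    w=W[d["pixels"]];w=w[~np.isnan(w[:,0])];h=np.percentile(w[:,2],90);w=w[w[:,2]>h-.006];r=cv2.minAreaRect((w[:,:2]*1000).astype(np.float32));print(d["confidence"],d["extent"],h,np.percentile(w[:,2],[5,95]),r)
for n in (11,14): plan(.558,-.051,.13,40,n)
E
```

```text
t: 16.15
tcp_pos: [0.5692, 0.3054, 0.1273]
tool_rot: [0.056, 3.139, 0.001]
contact_force: [-1.0, -0.2, -0.0]
finger_gap: 0.999
grasp_force: 0.0
0.86 [299.0, 170.2, 351.6, 227.5] 0.027168461860411264 [0.02201545 0.0276107 ] ((566.87548828125, 305.4744567871094), (39.838356018066406, 40.23048782348633), 87.89553833007812)
t 16.25 tcp [0.5684 0.305  0.1254] th 88.0 tilt [-0.001 -0.001] row x11: [-0.0126 -0.0309 -0.0004  0.0761] step 0.033 r 0.56 0.64 q7 0.98
t 16.25 tcp [0.5684 0.305  0.1254] th 88.0 tilt [-0.001 -0.001] row x14: [-0.0101 -0.0242 -0.0003  0.0598] step 0.026 r 0.56 0.64 q7 0.98
```

View pics/w8.png

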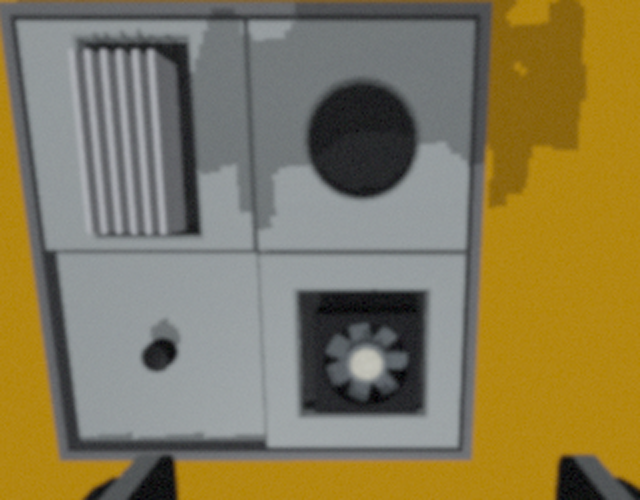

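Fan is down in the square pocket, crop (365,355), top at 27 mm. Next the capacitor.

```bash
python3 -m inch '[[1,-0.0126,-0.0309,0,0,0,0.076],[1,-0.0126,-0.0309,0,0,0,0.076],[1,-0.0126,-0.0309,0,0,0,0.076],[1,-0.0126,-0.0309,0,0,0,0.076],[1,-0.0126,-0.0309,0,0,0,0.076],[1,-0.0126,-0.0309,0,0,0,0.076],[1,-0.0126,-0.0309,0,0,0,0.076],[1,-0.0126,-0.0309,0,0,0,0.076],[1,-0.0126,-0.0309,0,0,0,0.076],[1,-0.0126,-0.0309,0,0,0,0.076],[1,-0.0126,-0.0309,0,0,0,0.076],[1,0,0,0,0,0,0]]'
python3 -m inch '[[1,0,0,0,0,0,0],[1,0,0,0,0,0,0]]'
python3 - <<'E'
from h import *
p=env.camera("wrist");save(p,"w9.png")
W=cloud(p)
for d in env.silhouettes("capacitor",p)[:2]:
    w=W[d["pixels"]];w=w[~np.isnan(w[:,0])];h=np.percentile(w[:,2],90);w=w[w[:,2]>h-.004];c=cv2.minEnclosingCircle((w[:,:2]*1000).astype(np.float32));print(d["confidence"],d["extent"],h,c)
plan(.558,-.051,.03,40,1)
E
```

```text
t: 17.45
tcp_pos: [0.5566, -0.0558, 0.1253]
tool_rot: [-1.337, -2.841, 0.004]
contact_force: [1.1, 0.3, 0.5]
finger_gap: 1.001
grasp_force: 0.0
t: 17.65
tcp_pos: [0.5588, -0.0502, 0.1257]
tool_rot: [-1.323, -2.849, 0.0]
contact_force: [0.3, 0.8, -0.3]
finger_gap: 0.997
grasp_force: 0.0
0.69 [302.9, 174.4, 342.2, 229.0] 0.04573213052129631 ((554.7978515625, -48.70756149291992), 15.155187606811523)
t 17.75 tcp [ 0.5589 -0.0501  0.1259] th 40.2 tilt [-0.  0.] row x1: [-0.     -0.0013  0.0959  0.0032] step 0.001 r 0.56 0.56 q7 0.85
```

```bash
python3 -m inch '[[1,0.0015,-0.0015,0.03,0,0,0],[1,0,0,0.035,0,0,0],[1,0,0,0.035,0,0,0],[1,0,0,0,0,0,0],[0,0,0,0,0,0,0],[0,0,0,0,0,0,0],[0,0,0,0,0,0,0],[0,0,0,0,0,0,0],[0,0,0,0,0,0,0],[0,0,0,0,0,0,0]]' 40
python3 -m inch '[[0,0,0,-0.03,0,0,0],[0,0,0,-0.04,0,0,0],[0,0,0,-0.04,0,0,0],[0,0,0,0,0,0,0],[0,0,0,0,0,0,0]]'
python3 - <<'E'
from h import *
p=env.camera("wrist");save(p,"w10.png")
W=cloud(p)
for d in env.silhouettes("capacitor",p)[:1]:
    w=W[d["pixels"]];w=w[~np.isnan(w[:,0])];h=np.percentile(w[:,2],90);w=w[w[:,2]>h-.004];c=cv2.minEnclosingCircle((w[:,:2]*1000).astype(np.float32));print(d["confidence"],d["extent"],h,c)
for n in (11,14): plan(.4865,.306,.136,88,n)
E
```

```text
t: 18.75
tcp_pos: [0.5574, -0.051, 0.0277]
tool_rot: [1.325, 2.847, 0.001]
contact_force: [-2.8, 0.9, 12.3]
finger_gap: 0.339
grasp_force: 38.5
t: 19.25
tcp_pos: [0.5572, -0.0509, 0.1377]
tool_rot: [1.325, 2.846, 0.002]
contact_force: [0.6, -0.4, -0.9]
finger_gap: 0.335
grasp_force: 39.7
0.89 [286.3, 208.4, 357.4, 306.3] 0.1555157145814503 ((554.2998657226562, -48.68155288696289), 15.323373794555664)
t 19.35 tcp [ 0.5563 -0.0509  0.1359] th 40.1 tilt [-0.001  0.   ] row x11: [ 0.0215  0.0264 -0.     -0.076 ] step 0.034 r 0.56 0.58 q7 0.85
t 19.35 tcp [ 0.5563 -0.0509  0.1359] th 40.1 tilt [-0.001  0.   ] row x14: [ 0.0167  0.0209 -0.     -0.0597] step 0.027 r 0.56 0.58 q7 0.85
```

View pics/w10.png

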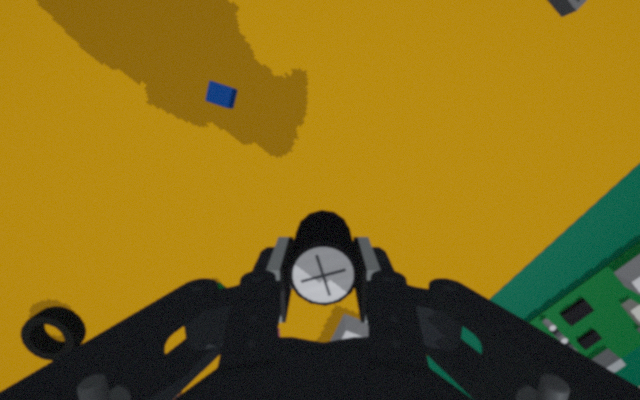

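Capacitor held upright at (323,273), cross on top. Moving to the round pocket.

```bash
python3 -m inch '[[0,0.0215,0.0264,0,0,0,-0.076],[0,0.0215,0.0264,0,0,0,-0.076],[0,0.0215,0.0264,0,0,0,-0.076],[0,0.0215,0.0264,0,0,0,-0.076],[0,0.0215,0.0264,0,0,0,-0.076],[0,0.0215,0.0264,0,0,0,-0.076],[0,0.0215,0.0264,0,0,0,-0.076],[0,0.0215,0.0264,0,0,0,-0.076],[0,0.0215,0.0264,0,0,0,-0.076],[0,0.0215,0.0264,0,0,0,-0.076],[0,0.0215,0.0264,0,0,0,-0.076],[0,0,0,0,0,0,0]]'
python3 -m inch '[[0,0,0,0,0,0,0],[0,0,0,0,0,0,0]]'
python3 - <<'E'
from h import *
p=env.camera("wrist");save(p,"w11.png")
W=cloud(p)
for d in env.silhouettes("capacitor",p)[:1]:
    w=W[d["pixels"]];w=w[~np.isnan(w[:,0])];h=np.percentile(w[:,2],90);w=w[w[:,2]>h-.004];c=cv2.minEnclosingCircle((w[:,:2]*1000).astype(np.float32));print(d["confidence"],d["extent"],h,c)
plan(.4865,.306,.035,88,1)
E
```

```text
t: 20.55
tcp_pos: [0.4839, 0.3101, 0.1352]
tool_rot: [-0.042, -3.138, -0.001]
contact_force: [-0.9, -0.5, 0.1]
finger_gap: 0.337
grasp_force: 39.7
t: 20.75
tcp_pos: [0.4875, 0.305, 0.1356]
tool_rot: [-0.058, -3.14, 0.002]
contact_force: [-0.4, -0.5, -1.1]
finger_gap: 0.342
grasp_force: 39.7
0.62 [289.2, 207.3, 357.6, 305.8] 0.1534561610667957 ((483.6657409667969, 304.8859558105469), 15.267828941345215)
t 20.85 tcp [0.4877 0.305  0.1359] th 87.9 tilt [-0.    -0.001] row x1: [ 0.0012  0.001   0.1009 -0.0025] step 0.002 r 0.57 0.57 q7 0.9
```

```bash
python3 -m inch '[[0,0,0.0018,0.03,0,0,0],[0,0,0,0.035,0,0,0],[0,0,0,0.02,0,0,0],[0,0,0,0,0,0,0],[0,0,0,0.0155,0,0,0],[0,0,0,0,0,0,0],[0,0,0,0,0,0,0]]'
python3 -c "
from h import *
plan(.4865,.306,.035,88,1)"
```

```text
t: 21.55
tcp_pos: [0.4876, 0.3079, 0.0363]
tool_rot: [0.056, 3.141, 0.0]
contact_force: [-0.5, -0.6, 0.0]
finger_gap: 0.333
grasp_force: 40.0
t 21.55 tcp [0.4876 0.3079 0.0363] th 88.0 tilt [0. 0.] row x1: [ 0.001  -0.0019  0.0013 -0.0008] step 0.002 r 0.57 0.57 q7 0.89
```

```bash
python3 -m inch '[[0,0,0,0.0015,0,0,0],[0,0,0,0,0,0,0],[0.45,0,0,0,0,0,0],[0.5,0,0,0,0,0,0],[0.5,0,0,0,0,0,0],[0.5,0,0,-0.03,0,0,0],[0.5,0,0,-0.04,0,0,0],[0.7,0,0,-0.04,0,0,0],[1,0,0,0,0,0,0],[1,0,0,0,0,0,0]]'
python3 - <<'E'
from h import *
p=env.camera("wrist");save(p,"w12.png",(180,130,500,380),2)
W=cloud(p)
for d in env.silhouettes("capacitor",p)[:1]:
    w=W[d["pixels"]];w=w[~np.isnan(w[:,0])];h=np.percentile(w[:,2],90);w=w[w[:,2]>h-.004];c=cv2.minEnclosingCircle((w[:,:2]*1000).astype(np.float32));print(d["confidence"],d["extent"],h,c)
for n in (16,20): 
  for th in(40,60): plan(.5605,-.3115,.13,th,n)
E
```

```text
t: 22.55
tcp_pos: [0.4876, 0.3081, 0.1451]
tool_rot: [0.056, 3.14, 0.001]
contact_force: [0.7, 0.6, -0.3]
finger_gap: 0.974
grasp_force: 0.0
0.66 [306.5, 173.5, 339.6, 222.8] 0.052774055059937736 ((483.6737976074219, 308.02972412109375), 14.866681098937988)
t 22.65 tcp [0.4868 0.3076 0.1435] th 88.0 tilt [-0.001 -0.001] row x16: [-0.0208 -0.0343  0.0008  0.0523] step 0.04 r 0.58 0.64 q7 0.9
t 22.65 tcp [0.4868 0.3076 0.1435] th 88.0 tilt [-0.001 -0.001] row x16: [-0.0147 -0.0365  0.0008  0.0305] step 0.039 r 0.56 0.64 q7 0.9
t 22.65 tcp [0.4868 0.3076 0.1435] th 88.0 tilt [-0.001 -0.001] row x20: [-0.0168 -0.0273  0.0007  0.0419] step 0.032 r 0.58 0.64 q7 0.9
t 22.65 tcp [0.4868 0.3076 0.1435] th 88.0 tilt [-0.001 -0.001] row x20: [-0.0118 -0.0292  0.0007  0.0244] step 0.031 r 0.56 0.64 q7 0.9
```

View pics/w12.png

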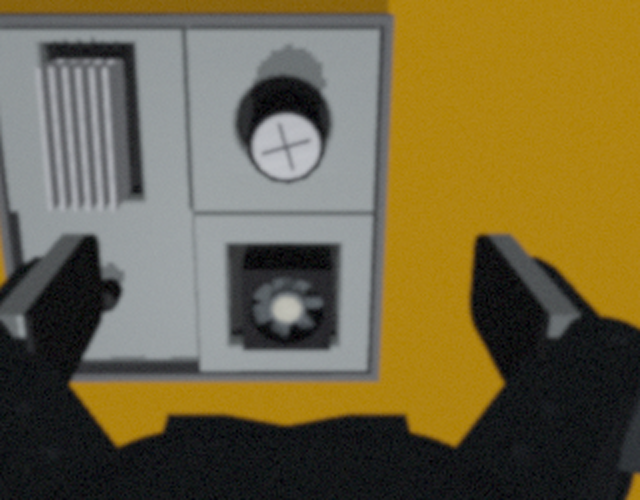

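Capacitor is standing in the round pocket, crop (285,140), top at 52 mm. Next the copper coil.

```bash
python3 -m inch '[[1,-0.0208,-0.0343,0.0008,0,0,0.0523],[1,-0.0208,-0.0343,0.0008,0,0,0.0523],[1,-0.0208,-0.0343,0.0008,0,0,0.0523],[1,-0.0208,-0.0343,0.0008,0,0,0.0523],[1,-0.0208,-0.0343,0.0008,0,0,0.0523],[1,-0.0208,-0.0343,0.0008,0,0,0.0523],[1,-0.0208,-0.0343,0.0008,0,0,0.0523],[1,-0.0208,-0.0343,0.0008,0,0,0.0523]]'
python3 -m inch '[[1,-0.0208,-0.0343,0.0008,0,0,0.0523],[1,-0.0208,-0.0343,0.0008,0,0,0.0523],[1,-0.0208,-0.0343,0.0008,0,0,0.0523],[1,-0.0208,-0.0343,0.0008,0,0,0.0523],[1,-0.0208,-0.0343,0.0008,0,0,0.0523],[1,-0.0208,-0.0343,0.0008,0,0,0.0523],[1,-0.0208,-0.0343,0.0008,0,0,0.0523],[1,-0.0208,-0.0343,0.0008,0,0,0.0523],[1,0,0,0,0,0,0],[1,0,0,0,0,0,0],[1,0,0,0,0,0,0]]'
python3 - <<'E'
from h import *
p=env.camera("wrist");save(p,"w13.png")
W=cloud(p)
for d in env.silhouettes("coil",p):
    w=W[d["pixels"]];w=w[~np.isnan(w[:,0])];h=np.percentile(w[:,2],90);w=w[w[:,2]>h-.006];c=cv2.minEnclosingCircle((w[:,:2]*1000).astype(np.float32));print(d["confidence"],d["extent"],h,c)
plan(.5605,-.3115,.014,40,1)
E
```

```text
t: 23.45
tcp_pos: [0.5892, 0.0044, 0.1366]
tool_rot: [-0.71, -3.059, 0.001]
contact_force: [2.5, 0.8, 0.4]
finger_gap: 1.002
grasp_force: 0.0
t: 24.55
tcp_pos: [0.5605, -0.31, 0.1306]
tool_rot: [-1.324, -2.847, -0.001]
contact_force: [0.2, 0.1, 0.9]
finger_gap: 1.001
grasp_force: 0.0
0.81 [295.1, 168.1, 348.2, 223.0] 0.01874179147544423 ((557.035400390625, -309.1883850097656), 22.578413009643555)
0.81 [187.2, 216.1, 247.7, 266.6] 0.018566183984087086 ((514.91845703125, -379.2672119140625), 45.37885284423828)
0.79 [373.6, 252.5, 421.0, 309.8] 0.018576078090455146 ((659.8909912109375, -325.593505859375), 22.77623748779297)
0.78 [418.8, 101.5, 483.3, 160.2] 0.018764710825181136 ((598.9439697265625, -203.83969116210938), 22.619041442871094)
0.59 [272.6, 269.4, 320.5, 319.2] 0.018584699203223715 ((599.4356689453125, -393.8875732421875), 22.90287208557129)
t 24.65 tcp [ 0.5607 -0.3099  0.1311] th 40.1 tilt [-0.     0.001] row x1: [-0.0011 -0.0012  0.1171  0.0023] step 0.002 r 0.64 0.64 q7 1.3
```

View pics/w13.png

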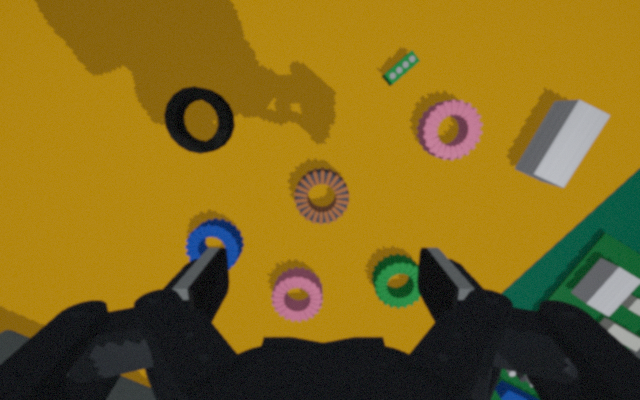

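Wrist view: copper coil at (321,195); pink (450,128), (297,295), green (398,280), blue (214,242) and tape (199,120) are all clear of the jaw line. Gripping the copper one.

```bash
python3 -m inch '[[1,0.0005,-0.0015,0.03,0,0,0],[1,0,0,0.03,0,0,0],[1,0,0,0.03,0,0,0],[1,0,0,0.028,0,0,0],[1,0,0,0,0,0,0],[0,0,0,0,0,0,0],[0,0,0,0,0,0,0],[0,0,0,0,0,0,0],[0,0,0,0,0,0,0],[0,0,0,0,0,0,0]]' 40
python3 -m inch '[[0,0,0,-0.03,0,0,0],[0,0,0,-0.04,0,0,0],[0,0,0,-0.04,0,0,0],[0,0,0,0,0,0,0],[0,0,0,0,0,0,0]]'
python3 - <<'E'
from h import *
p=env.camera("wrist");save(p,"w14.png")
W=cloud(p)
for d in env.silhouettes("coil",p)[:2]:
    w=W[d["pixels"]];w=w[~np.isnan(w[:,0])];h=np.percentile(w[:,2],90);w=w[w[:,2]>h-.006];c=cv2.minEnclosingCircle((w[:,:2]*1000).astype(np.float32));print(d["confidence"],d["extent"],h,c,len(w))
for n in (14,16): plan(.566,.2215,.125,88,n)
E
```

```text
t: 25.65
tcp_pos: [0.5598, -0.3121, 0.0155]
tool_rot: [1.326, 2.845, 0.0]
contact_force: [-3.3, 2.7, 12.9]
finger_gap: 0.491
grasp_force: 38.7
t: 26.15
tcp_pos: [0.5595, -0.3119, 0.1252]
tool_rot: [1.326, 2.845, 0.0]
contact_force: [0.0, -0.2, -1.2]
finger_gap: 0.494
grasp_force: 40.7
0.86 [420.6, 96.3, 486.9, 162.4] 0.018806105270348674 ((599.0614624023438, -203.81768798828125), 22.757402420043945) 2179
0.83 [274.3, 276.4, 321.7, 324.2] 0.018694993978897016 ((580.7926025390625, -372.8105163574219), 51.183677673339844) 921
t 26.25 tcp [ 0.5586 -0.3114  0.1231] th 40.0 tilt [-0.001  0.   ] row x14: [ 0.0177  0.035  -0.0001 -0.0598] step 0.039 r 0.61 0.64 q7 1.31
t 26.25 tcp [ 0.5586 -0.3114  0.1231] th 40.0 tilt [-0.001  0.   ] row x16: [ 0.0154  0.0306 -0.0001 -0.0523] step 0.034 r 0.61 0.64 q7 1.31
```

```bash
python3 -m inch '[[0,0.0154,0.0306,0,0,0,-0.0523],[0,0.0154,0.0306,0,0,0,-0.0523],[0,0.0154,0.0306,0,0,0,-0.0523],[0,0.0154,0.0306,0,0,0,-0.0523],[0,0.0154,0.0306,0,0,0,-0.0523],[0,0.0154,0.0306,0,0,0,-0.0523],[0,0.0154,0.0306,0,0,0,-0.0523],[0,0.0154,0.0306,0,0,0,-0.0523]]'
python3 -m inch '[[0,0.0154,0.0306,0,0,0,-0.0523],[0,0.0154,0.0306,0,0,0,-0.0523],[0,0.0154,0.0306,0,0,0,-0.0523],[0,0.0154,0.0306,0,0,0,-0.0523],[0,0.0154,0.0306,0,0,0,-0.0523],[0,0.0154,0.0306,0,0,0,-0.0523],[0,0.0154,0.0306,0,0,0,-0.0523],[0,0.0154,0.0306,0,0,0,-0.0523],[0,0,0,0,0,0,0],[0,0,0,0,0,0,0],[0,0,0,0,0,0,0]]'
python3 - <<'E'
from h import *
p=env.camera("wrist");save(p,"w15.png")
W=cloud(p)
for t in("coil","nest_post","capacitor","heatsink","fan"):
  for d in env.silhouettes(t,p)[:2]:
    w=W[d["pixels"]];w=w[~np.isnan(w[:,0])];h=np.percentile(w[:,2],90);w=w[w[:,2]>h-.006];c=cv2.minAreaRect((w[:,:2]*1000).astype(np.float32));print(t,d["confidence"],d["extent"],h,np.round(c[0]),np.round(c[1]))
plan(.565,.2225,.055,88,1)
E
```

```text
t: 27.05
tcp_pos: [0.6186, -0.045, 0.1224]
tool_rot: [-0.703, -3.06, 0.001]
contact_force: [0.3, 0.2, 0.4]
finger_gap: 0.489
grasp_force: 40.7
t: 28.15
tcp_pos: [0.5663, 0.2193, 0.1229]
tool_rot: [-0.058, -3.14, 0.002]
contact_force: [0.0, -0.1, -0.4]
finger_gap: 0.493
grasp_force: 40.7
coil 0.79 [278.1, 200.9, 368.7, 302.9] 0.12583884570492038 [563. 220.] [42. 46.]
nest_post 0.78 [273.0, 146.9, 375.4, 243.6] 0.007642655037146309 [564. 222.] [82. 82.]
capacitor 0.77 [423.4, 60.2, 484.2, 111.2] 0.052777554738389264 [484. 308.] [29. 29.]
heatsink 0.77 [303.3, 44.7, 347.4, 136.0] 0.03314712074515522 [484. 224.] [28. 57.]
heatsink 0.39 [268.2, 30.5, 381.7, 145.2] 0.015520592943121164 [481. 225.] [80. 80.]
fan 0.97 [403.1, 172.6, 465.2, 226.9] 0.02715116957791092 [567. 306.] [41. 40.]
t 28.45 tcp [0.5663 0.22   0.1235] th 87.9 tilt [-0. -0.] row x1: [ 0.0014  0.0024  0.0685 -0.0013] step 0.003 r 0.61 0.61 q7 1.12
```

View pics/w15.png

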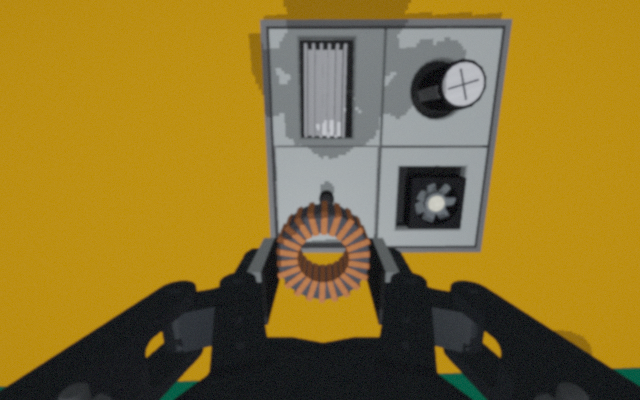

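Run:
```python
from h import *
p=env.camera("wrist");im=p["image"].astype(int).sum(2)
print(im[190:202:3,314:338].tolist())
W=cloud(p);c=W[188:202,314:338];m=(c[...,2]>.012)&(c[...,2]<.03);print(m.sum(),np.nanmean(c[m],0),c[m].min(0),c[m].max(0))
m=(W[...,2]>.105)&(W[...,2]<.13)&(p["image"][...,0].astype(int)>p["image"][...,2]+40);w=W[m];print(len(w),cv2.minAreaRect((w[:,:2]*1000).astype(np.float32)),w[:,2].max())
```

```text
[[519, 519, 519, 511, 497, 444, 373, 315, 285, 263, 240, 229, 233, 244, 265, 306, 346, 370, 415, 465, 508, 513, 515, 514], [520, 517, 518, 504, 458, 360, 222, 112, 91, 74, 98, 98, 90, 70, 54, 103, 178, 302, 425, 489, 513, 516, 518, 521], [523, 523, 520, 488, 398, 245, 132, 110, 117, 128, 135, 123, 137, 125, 131, 120, 116, 197, 340, 455, 504, 525, 524, 522], [519, 520, 510, 465, 360, 218, 151, 127, 148, 148, 160, 158, 165, 151, 140, 120, 108, 154, 287, 435, 498, 514, 517, 520]]
137 [0.56034993 0.22217965 0.0193531 ] [0.55684354 0.21659136 0.01215423] [0.5642016  0.22768064 0.02216677]
4458 ((561.2628173828125, 222.52462768554688), (45.45827865600586, 57.29464340209961), 31.255619049072266) 0.12981637448559294
```

The coil is level over the post (post tip at (326,196)); a 2 mm shift in y centres it.

```bash
python3 -m inch '[[0,0,0.0022,0.03,0,0,0],[0,0,0,0.03,0,0,0],[0,0,0,0.02,0,0,0],[0,0,0,0,0,0,0],[0,0,0,0.007,0,0,0],[0,0,0,0.007,0,0,0],[0,0,0,0.005,0,0,0],[0,0,0,0,0,0,0],[0,0,0,0,0,0,0]]'
```

```text
t: 29.4
tcp_pos: [0.5664, 0.2228, 0.0248]
tool_rot: [0.056, 3.141, 0.0]
contact_force: [0.1, 0.4, 0.0]
finger_gap: 0.488
grasp_force: 40.7
```

```bash
python3 -m inch '[[0,0,0,0.001,0,0,0],[0,0,0,0,0,0,0],[0.6,0,0,0,0,0,0],[0.65,0,0,0,0,0,0],[0.65,0,0,0,0,0,0],[0.65,0,0,-0.03,0,0,0],[0.65,0,0,-0.04,0,0,0],[0.7,0,0,-0.04,0,0,0],[1,0,0,-0.03,0,0,0],[1,0,0,0,0,0,0],[1,0,0,0,0,0,0]]'
python3 - <<'E'
from h import *
p=env.camera("wrist");save(p,"w16.png",(220,60,540,310),2)
W=cloud(p)
for t in("coil","fan","heatsink","capacitor"):
  for d in env.silhouettes(t,p)[:1]:
    w=W[d["pixels"]];w=w[~np.isnan(w[:,0])];h=np.percentile(w[:,2],90);print(t,d["extent"],h);
    if t=="coil": w=w[w[:,2]>h-.004];print(cv2.minEnclosingCircle((w[:,:2]*1000).astype(np.float32)),[np.median(w[s,2]).round(4) for s in (w[:,0]>.573,w[:,0]<.553,w[:,1]>.232,w[:,1]<.212)])
E
```

```text
t: 30.5
tcp_pos: [0.5664, 0.2228, 0.1639]
tool_rot: [0.056, 3.14, 0.001]
contact_force: [-1.5, -0.6, -0.9]
finger_gap: 0.998
grasp_force: 0.0
coil [301.7, 163.3, 347.8, 212.3] 0.02581997258878707
((562.2562255859375, 222.65570068359375), 22.510814666748047) [np.float64(0.0249), np.float64(0.0249), np.float64(0.0249), np.float64(0.025)]
fan [387.7, 163.8, 442.5, 210.5] 0.027196369603470626
capacitor [404.2, 67.9, 451.6, 110.7] 0.05280468128040669
```

View pics/w16.png

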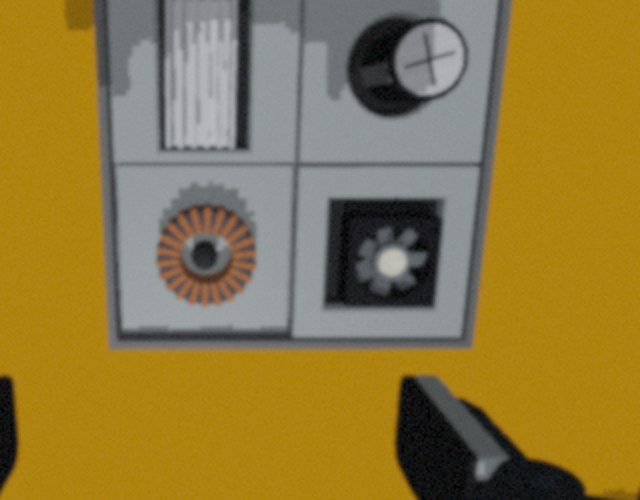

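The coil sits level over the post, crop (205,255), with its top at 25 mm. All four parts are seated and the look-alikes are untouched.

```bash
python3 -c "
from rig import env
print(env.finish_job())"
```

```text
the job is handed in; nothing more can be done
None
```

The job is handed in: heat sink, fan, capacitor and copper coil are each fully down and right way up in their nests, placed in the order asked in about 31 s, and the block and tape roll were not touched.

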